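# Complete the jaw-change carrier and lift it off the bench

### The arm

A 6-joint arm with a two-finger parallel gripper is mounted at the origin on a cart in front of the work surface, level with it; the furniture and walls round the work are solid. World frame = base frame: x ahead of the robot, y to its left, z up, the work surface at z = 0. Lengths are in m, angles in rad, forces in N, time in s.
With the tool pointing down it reaches from about 0.3 to 0.875 m from the base axis. Payload 6.4 kg.
Tool frame: the origin (TCP) lies midway between the tips of the shut fingers; the grasp point (between the pads) lies 19 mm behind it; z points along the fingers, y is the line along which they close (so a half turn about z gives the same grasp; the last joint's range is limited). The gripper opens to 88 mm and grips with 3 to 60 N. Pads are 18 mm wide; open, the fingers measure 123 mm over their backs; the gripper's body (75 mm by 187 mm) begins 45 mm behind the grasp point.
Start: joints at [-1.38, 0.181, 1.607, -0, 1.354, -0.206], TCP at [0.222, -0.53, 0.239] pointing down, gripper open.
Joint ranges: [-2.99, 2.99], [-0.89, 2.07], [0.3, 2.58], [-1.14, 4.28], [0, 2.63], [-3.12, 3.12]. Speed limits (rad/s): [2.57, 2.57, 3.01, 3.14, 3.14, 3.14].

### API

Orientations are given as a 3x3 rotation matrix whose columns are the frame's x, y, z axes.
In Python, from station import arm gives the robot as it stands.
- The arm moves only by the shell command python3 -m creep 'ROWS'. ROWS is JSON, a list of rows, each a list of 3 entries, a list of its own where there are three numbers: the shift along the tool's x, y, z in m, then the turn, a rotation vector about the tool's x, y, z in rad, then the finger opening in m, from 0 to 0.0881. A call has 1 to 20 rows; each row shifts and turns the commanded pose from where the row before left it, along the tool's axes as they then stand; what a row does not reach is not made up. A row lasts 1/12 s, in which the tool goes at most 41.7 mm and 7.16 degrees, less where a joint would pass 70% of its speed; a pose out of reach is approached as far as the arm can. A call is refused whole if a number of a shift passes 0.0417 or a number of a turn 0.125, either way. A call with a gripper value outside its range is refused whole. The fingers move at their own pace and stop on an object; the grip force is fixed at half the most. Time passes only in rows, so rows that do not move let the fingers close. It gives the time, the measured TCP pose, the force, the opening and the grip force at its end, in the units of the state.
- arm.sense(): the state, without advancing time (a new reading comes with each control period).
- arm.snapshot(name): name is "side" or "top"; returns (picture, depth): 384x512x3 uint8, blue, green, red; 384x512 float32, m along the optical axis (not along the pixel's ray), 0 where there is no reading.
- arm.camera_info(name): a dict with "K" (3x3 intrinsics, pixels), "R" (3x3) and "t" (3): a world point X has camera coordinates R X + t. Camera axes: x right, y down, z forward; pixel columns grow to the right and rows downward; lengths in m; the calibration is good to about 2 mm. A picture is of the moment at which its call begins. camera_info takes no time and is no camera call.
- arm.sign_off(): hands the job in; it is judged then, once.
Trained networks look in the newest picture that a camera, given by its name, has taken for a name from the list of things; names that differ only in an ending like _2 or _b are one class to them, and where a whole thing is asked for, a point or a joint stands for the part that bears it (a point fixed in the world has none). Each returns a list of dicts, best first, with "conf" (0 to 1); they miss things now and then, are a little off and sometimes report something else, mostly with a low value. They report only what shows in the picture. A call takes as long as a camera call. They do not tell look-alikes from the thing itself.
- arm.spot_in(name, camera): "box" ([centre column, centre row, width, height] in pixels, round what is visible of it).
- arm.place_of(name, camera): "uv" ([column, row] in pixels: a listed point, or the origin of a listed thing).
The state is a dict: "time_s": time; "joint_positions": joint angles; "qvel": joint speeds; "joint_torque": joint torques, N m; "position": TCP position; "tcp_rot": TCP orientation; "contact_force": force on the tool from outside, world axes, zero at the start; "wrist_torque": the same for the moment, N m; "opening": opening from 0.0 (shut) to 1.0 (fully open); "grip_force": force on a finger pad.
Only numpy, scipy, OpenCV 4.12 (cv2) and the standard library are available. Lean on these libraries where they do the work, as an engineer would, in place of code of your own. Each camera call takes 0.05 s, during which the arm holds its last target. There are 200 camera calls.

### The job

The tensile tester's grips are about to be changed: press the loose steel clevis pin down into the empty spring clip of the aluminium carrier until the sprung orange jaws snap shut over it, and let go of it. Then take the carrier by the middle of its handle bar, lift it straight up about 12 cm clear of the bench and keep it level and still there; finish while holding it in the air, with both pins in their clips and both grip jaws in their pockets. Leave the spanner, petri dish and timer where they are.

Things in the scene. Friction and masses are not known exactly. Their poses are not given: they have to be found in the camera images.
- carrier: Loose aluminium carrier, plate 220 x 220 mm on rubber feet, about 0.8 kg loaded. Origin: centre of its underside, on the bench; z up, y along the handle bar, x from the front clip (nearer the robot, empty at the start) to the rear clip. Plate top 10 mm, edge rim 16 mm above the origin. The centre of mass lies within 6 mm of straight under handle_mid.
- handle_mid (a point): Middle of the handle bar, at (0, 0, 81) mm in the carrier's frame, same axes as the carrier. The bar runs along the carrier's y: 16 mm wide (x), 18 mm high (72 to 90 mm above the underside), with 82 mm free between its two posts; grip it from above with the fingers closing along the carrier's x.
- clip_front_seat (a point): Seat of the empty front clip, at (-80, 0, 52) mm in the carrier's frame, same axes: the middle of the pin's axis when home, the pin lying along y, either way round. Two 8 mm wide forks stand 25 mm to either side along y: 42 mm free between them for fingers, down to 38 mm above the underside. Fork floor 43 mm, fixed prong (handle side) top 71 mm above the underside.
- clip_front (a joint): Orange sprung jaw of the front clip, on its outer side (both arms turn together), rad: 0 shut, grows as it swings outward, to 0.6. Its flared lip tops at 77 mm above the underside. Lips and prongs guide a pin coming straight down within about 3 mm; about 5 N pushes a centred pin past, up to 20 N one that is 3 mm off (jaw opens to about 0.2), then the jaw springs back to about 0.03 over it.
- clip_rear_seat (a point): Seat of the rear clip at (80, 0, 52) mm in the carrier's frame, same axes; it holds the stowed pin from the start.
- clip_rear (a joint): Sprung jaw of the rear clip, rad: 0 closed, about 0.03 with its pin home.
- pin_loose_mid (a point): The loose pin: a plain steel clevis pin, 67 mm long, 17.6 mm in diameter, with an 18.4 mm knurled head over the last 14 mm at its +y end, 50 g, lying on the bench (it can roll). The point is the middle of its axis, 9 mm above what it lies on; y runs along the axis.
- pin_stowed_mid (a point): The same kind of pin, already in the rear clip at the start. Middle of its axis; y runs along the axis.
- grip_jaw_left: Steel grip jaw 30 x 44 x 19 mm, 0.19 kg, loose in the pocket at the carrier's +y end. Origin: centre of its underside.
- grip_jaw_right: The same, in the pocket at the carrier's -y end.
- pocket_left (a point): Centre of the pocket floor at (0, 80, 10) mm in the carrier's frame; inside 34 x 48 mm, walls 10 mm high.
- pocket_right (a point): Centre of the pocket floor at (0, -80, 10) mm in the carrier's frame; the same size.
- spanner: Bystander: open-end spanner, 34 x 156 x 6 mm, lying flat. Origin: centre of its underside.
- petri_dish: Bystander: clear petri dish, 69 mm across, 13 mm high. Origin: centre of its underside.
- timer: Bystander: white lab timer, 62 x 62 x 17 mm, lying flat. Origin: centre of its underside.
- desktop_pc: Fixed black computer case behind the work, about 0.1 m high; not to be used as a rest.
There are look-alikes about, which are no part of the job. Leave any brown or red look-alike of the part that bears pin_loose_mid alone.

How it is judged:
On the way:
1. the loose pin is home in the front clip, its jaws shut over it, and let go, while the carrier stands on the bench (x of pin_loose_mid in the frame of clip_front_seat between -0.003 and 0.003 m and y of pin_loose_mid in the frame of clip_front_seat between -0.008 and 0.008 m and z of pin_loose_mid in the frame of clip_front_seat between -0.003 and 0.003 m and angle between the y axis of pin_loose_mid and the y axis of carrier, either way round below 0.08 rad and value of joint clip_front below 0.1 rad and contact force between the fingers and pin_loose below 0.1 N and height (world z) of carrier below 0.01 m), for 0.2 s.
At the end, for the whole second after the job is handed in: Held by its handle (within 40 mm of the middle), the carrier hangs 80 mm or more above the bench on nothing else, tilted under 0.1 rad, at rest; both pins lie in their clips (3 mm across, 8 mm along, 0.08 rad), clip jaws shut (under 0.1 rad), grip jaws within 5 mm of their pockets' centres (height (world z) of carrier above 0.08 m and angle between carrier's own z axis and vertical below 0.1 rad and linear speed of carrier below 0.02 m/s and angular speed of carrier below 0.1 rad/s and contact force between the fingers and carrier above 2 N and distance between the grasp point and handle_mid below 0.04 m and contact force between carrier and desktop_pc below 0.1 N and x of pin_loose_mid in the frame of clip_front_seat between -0.003 and 0.003 m and y of pin_loose_mid in the frame of clip_front_seat between -0.008 and 0.008 m and z of pin_loose_mid in the frame of clip_front_seat between -0.003 and 0.003 m and angle between the y axis of each of pin_loose_mid, pin_stowed_mid and the y axis of carrier, either way round below 0.08 rad and value of joint each of clip_front, clip_rear below 0.1 rad and x of pin_stowed_mid in the frame of clip_rear_seat between -0.003 and 0.003 m and y of pin_stowed_mid in the frame of clip_rear_seat between -0.008 and 0.008 m and z of pin_stowed_mid in the frame of clip_rear_seat between -0.003 and 0.003 m and x of grip_jaw_left in the frame of pocket_left between -0.005 and 0.005 m and y of grip_jaw_left in the frame of pocket_left between -0.005 and 0.005 m and z of grip_jaw_left in the frame of pocket_left between -0.004 and 0.004 m and x of grip_jaw_right in the frame of pocket_right between -0.005 and 0.005 m and y of grip_jaw_right in the frame of pocket_right between -0.005 and 0.005 m and z of grip_jaw_right in the frame of pocket_right between -0.004 and 0.004 m); the arm keeps its last pose, push and grip.
It fails at once if the carrier is tipped by more than 0.2 rad (angle between carrier's own z axis and vertical above 0.2 rad).
It fails at once if the spanner is pushed more than 20 mm (distance of spanner from where it was at the start of the episode above 0.02 m).
It fails at once if the dish is pushed more than 20 mm (distance of petri_dish from where it was at the start of the episode above 0.02 m).
It fails at once if the timer is pushed more than 20 mm (distance of timer from where it was at the start of the episode above 0.02 m).
It also fails if it takes over 58 s, if anything falls off the work surface, if the arm or the gripper's body presses on something with over 40 N, if the wrist force passes 120 N, or if a joint passes its speed limit or range.

## Working session

There is one attempt and no reset: what is moved stays moved. The work goes in short steps, Python scripts to look and compute and a shell command to move; the robot and the scene stay as the last step left them, time stands still between calls to the robot, and variables do not carry over. Pictures are saved under pics/ and viewed, at most 10 in all, crops included, and the job is handed in when it is done.

```bash
mkdir -p pics; cat > h.py <<'E'
import numpy as np, cv2
from station import arm
np.set_printoptions(precision=4, suppress=True)
def world(cam, uv, depth=None, z=None):
    c=arm.camera_info(cam); K,R,t=map(np.array,(c["K"],c["R"],c["t"]))
    ray=np.linalg.solve(K,np.array([uv[0],uv[1],1.0]))
    if z is None: return R.T@(ray*depth-t)
    o=-R.T@t; d=R.T@ray
    return o+d*(z-o[2])/d[2]
def cloud(cam, D):
    c=arm.camera_info(cam); K,R,t=map(np.array,(c["K"],c["R"],c["t"]))
    v,u=np.mgrid[:D.shape[0],:D.shape[1]]
    r=np.stack([u,v,np.ones_like(u)],-1)@np.linalg.inv(K).T
    return (r*D[...,None]-t)@R
E
python3 - <<'E'
from h import *
for c in ("top","side"):
    p,d=arm.snapshot(c); cv2.imwrite(f"pics/{c}0.png",p); np.save(f"{c}0.npy",d)
    i=arm.camera_info(c); print(c,-np.array(i["R"]).T@i["t"])
    for n,z in (("carrier",0),("handle_mid",.081),("clip_front_seat",.052),("clip_rear_seat",.052),("pin_loose_mid",.009),("pin_stowed_mid",.052),("pocket_left",.01),("pocket_right",.01),("grip_jaw_left",.01),("grip_jaw_right",.01),("spanner",0),("petri_dish",0),("timer",0)):
        for q in arm.place_of(n,c)[:4]: print(n,np.round(q["uv"],1),round(q["conf"],2),world(c,q["uv"],z=z)[:2])
s=arm.sense(); print(s["time_s"],s["position"],s["tcp_rot"],s["contact_force"])
E
```

```text
top [0.4693 0.0548 1.319 ]
carrier [356.3 187.4] 0.66 [ 0.5943 -0.2447]
handle_mid [361.8 185. ] 0.95 [ 0.5935 -0.2433]
handle_mid [144.3 178.8] 0.53 [0.6308 0.4178]
handle_mid [351.1 161.9] 0.25 [ 0.6651 -0.2142]
clip_front_seat [368.8 211. ] 0.97 [ 0.5152 -0.2679]
clip_rear_seat [350.6 161.8] 0.97 [ 0.6701 -0.219 ]
pin_loose_mid [155.9 152.1] 0.58 [0.7265 0.4011]
pin_loose_mid [219.8 235.7] 0.55 [0.451  0.1981]
pin_loose_mid [180.7 231.2] 0.44 [0.4686 0.3227]
pin_loose_mid [353.  160.4] 0.44 [ 0.6812 -0.2362]
pin_stowed_mid [351.9 159.8] 0.5 [ 0.6763 -0.2233]
pin_stowed_mid [364.3 209.2] 0.35 [ 0.5211 -0.2543]
pocket_left [332.8 196.4] 0.73 [ 0.5665 -0.166 ]
pocket_left [265.1 232.8] 0.71 [0.4564 0.0537]
pocket_right [381.7 178.2] 0.62 [ 0.6208 -0.3252]
grip_jaw_left [332.2 195.4] 0.72 [ 0.5698 -0.1643]
grip_jaw_right [382.  178.8] 0.54 [ 0.6188 -0.326 ]
spanner [144.8 179.1] 0.64 [0.6404 0.4399]
petri_dish [176.7 191.3] 0.64 [0.5977 0.3363]
timer [265.8 233.5] 0.92 [0.454  0.0515]
side [0.421  1.1115 0.8252]
carrier [258.6 168.2] 0.81 [ 0.5946 -0.2469]
carrier [194.9 319.4] 0.73 [
[... 287 characters left out ...]
72.5 284.5] 0.71 [0.4777 0.3163]
pin_loose_mid [287.7 253.7] 0.59 [0.4507 0.1956]
pin_loose_mid [162.8 296.6] 0.48 [0.733  0.4023]
pin_stowed_mid [235.9 159.4] 0.4 [ 0.6687 -0.2041]
pocket_left [263.5 181.9] 0.85 [ 0.5635 -0.1457]
pocket_right [254.5 154.6] 0.98 [ 0.6214 -0.3235]
pocket_right [256.3 158.1] 0.4 [ 0.611  -0.2992]
grip_jaw_left [258.  178.3] 0.58 [ 0.5849 -0.1645]
grip_jaw_right [254.5 157.6] 0.46 [ 0.618  -0.3015]
spanner [195.  319.9] 0.67 [0.6412 0.4501]
petri_dish [223.8 287.5] 0.76 [0.5969 0.3391]
timer [292.  221.8] 0.61 [0.4513 0.0414]
1.4 [ 0.2222 -0.5303  0.2387] [[ 0.9223  0.3865 -0.    ]
 [ 0.3865 -0.9223  0.    ]
 [-0.     -0.     -1.    ]] [-0.129  -0.1349 -0.9692]
```

View pics/top0.png

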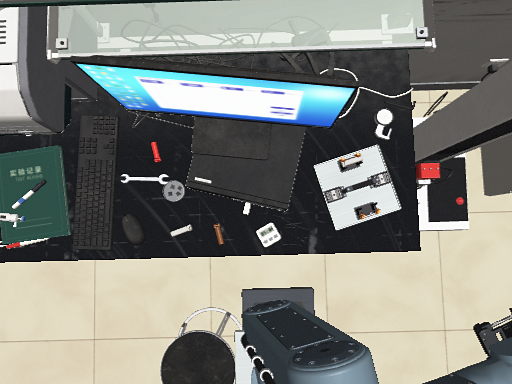

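```bash
python3 - <<'E'
import cv2,numpy as np
a=cv2.imread("pics/top0.png");b=cv2.imread("pics/side0.png")
def c(im,u,v,w,h,s): return cv2.resize(im[v:v+h,u:u+w],None,fx=s,fy=s,interpolation=cv2.INTER_CUBIC)
x=c(a,130,130,110,120,3.5);y=c(b,140,230,165,120,2.4)
x=cv2.resize(x,(385,300))
z=np.zeros((600,800,3),np.uint8)
z[:300,:385]=x; y=cv2.resize(y,(400,291)); z[:291,390:790]=y
w=cv2.resize(a[140:235,305:415],(385,300),interpolation=cv2.INTER_CUBIC);z[300:,:385]=w
w=cv2.resize(b[125:205,205:310],(400,300),interpolation=cv2.INTER_CUBIC);z[300:,390:790]=w
cv2.imwrite("pics/crops0.png",z)
E
```

```text
(no output)
```

View pics/crops0.png

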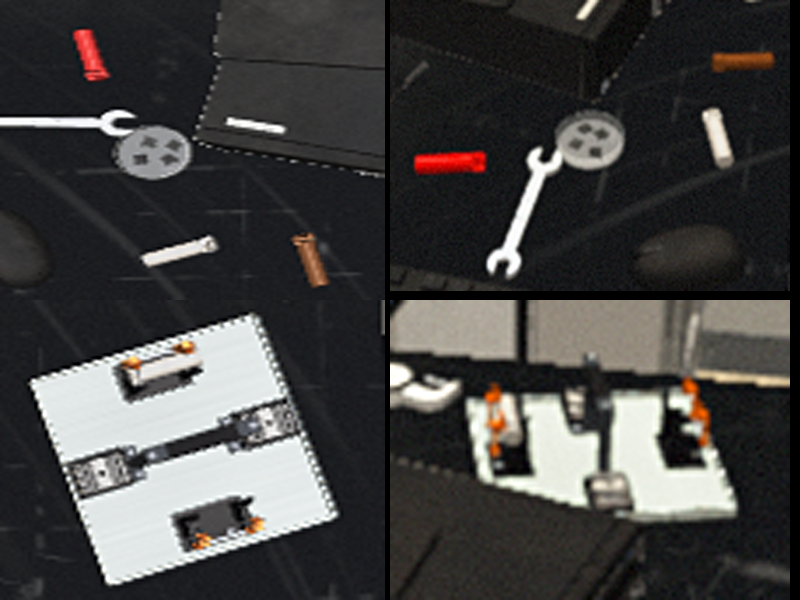

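```bash
cat > meas.py <<'E'
from h import *
def plate(cam,p,D,box=(0.42,0.77,-0.44,-0.06)):
    P=cloud(cam,D); 
    m=(D>0)&(P[...,0]>box[0])&(P[...,0]<box[1])&(P[...,1]>box[2])&(P[...,1]<box[3])
    return P,m
if __name__=="__main__":
    for cam in ("top","side"):
        p=cv2.imread(f"pics/{cam}0.png"); D=np.load(f"{cam}0.npy"); P,m=plate(cam,p,D)
        h=P[...,2]
        # plate outline by brightness
        if cam=="top":
            w=(m&(p.min(-1)>130)).astype(np.uint8)
            w=cv2.morphologyEx(w,cv2.MORPH_CLOSE,np.ones((15,15)))
            cs=max(cv2.findContours(w,0,2)[0],key=cv2.contourArea)[:,0]
            q=np.array([world(cam,c,z=.015)[:2] for c in cs.astype(float)])
            r=cv2.minAreaRect((q*1000).astype(np.float32)); print("plate",r)
        hb=m&(h>.083)&(h<.1); 
        q=P[hb]; print(cam,"high pts",len(q), q.mean(0) if len(q) else "")
        if len(q)>10:
            r=cv2.minAreaRect((q[:,:2]*1000).astype(np.float32)); print(" bar",r)
        # pin
        g=(abs(P[...,0]-.473)<.06)&(abs(P[...,1]-.319)<.06)&(p.min(-1)>90)
        n,l,st,ce=cv2.connectedComponentsWithStats(g.astype(np.uint8)); k=1+st[1:,4].argmax()
        v,u=np.where(l==k); q=np.array([world(cam,(a,b),z=.012)[:2] for a,b in zip(u,v)])
        r=cv2.minAreaRect((q*1000).astype(np.float32))
        c,e,vt=cv2.PCACompute2(q,None) if 0 else (q.mean(0),*np.linalg.eigh(np.cov(q.T)))
        a=vt[:,-1] if vt.ndim==2 else vt
        print(" pin",st[k],q.mean(0),a,np.degrees(np.arctan2(a[1],a[0])),r,"depth z",np.percentile(P[l==k][:,2],[10,50,90]),P[l==k].mean(0))
        # orange jaws
        hsv=cv2.cvtColor(p,cv2.COLOR_BGR2HSV); o=m&(hsv[...,0]>5)&(hsv[...,0]<22)&(hsv[...,1]>150)&(p[...,2]>120)
        n,l,st,ce=cv2.connectedComponentsWithStats(o.astype(np.uint8))
        for i in range(1,n):
            if st[i,4]>=4: print(" orange",ce[i],st[i,4],np.median(P[l==i],0))
E
python3 meas.py
```

```text
plate ((618.995361328125, -260.41912841796875), (254.05502319335938, 268.44873046875), 16.770065307617188)
top high pts 248 [ 0.6323 -0.1987  0.0903]
 bar ((657.5823364257812, -155.70208740234375), (283.79608154296875, 88.21316528320312), 54.401187896728516)
 pin [170 224  22  13 115] [0.4717 0.3216] [-0.3217  0.9469] 108.76283806260943 ((470.491943359375, 321.9108581542969), (18.929195404052734, 68.85462188720703), 20.88311767578125) depth z [0.0113 0.0155 0.0198] [0.4717 0.3209 0.0152]
 orange [358.3333 155.1667] 6 [ 0.6874 -0.2405  0.0682]
 orange [342.7 159.8] 10 [ 0.6751 -0.1914  0.0652]
 orange [377.4167 211.0833] 12 [ 0.514 -0.291  0.064]
 orange [362.2308 215.8462] 13 [ 0.5001 -0.2436  0.0631]
side high pts 112 [ 0.6369 -0.1867  0.0903]
 bar ((654.10302734375, -154.4681396484375), (286.75006103515625, 92.55926513671875), 53.7425422668457)
 pin [269 275  12  24 171] [0.4713 0.3234] [-0.309   0.9511] 107.99653735069661 ((471.2754821777344, 323.7430725097656), (18.93461036682129, 78.53596496582031), 18.179067611694336) depth z [0.0068 0.0158 0.0187] [0.4712 0.3255 0.0141]
 orange [284.8529 151.9118] 34 [ 0.508  -0.2871  0.0638]
 orange [231.6154 150.0769] 13 [ 0.6919 -0.2425  0.0621]
 orange [232.6923 157.9231] 13 [ 0.6787 -0.1905  0.0632]
 orange [287.2222 161.1111] 9 [ 0.4953 -0.2416  0.0435]
 orange [232.  164.5] 8 [ 0.68   -0.1919  0.0364]
```

```bash
cat > car.py <<'E'
from h import *
from scipy.optimize import minimize
def fit(cam,p,D,x0=(.5943,-.2435,np.radians(17.5)),name=""):
    P=cloud(cam,D); g=p.min(-1).astype(float)
    th=x0[2]; R=np.array([[np.cos(th),-np.sin(th)],[np.sin(th),np.cos(th)]])
    L=(P[...,:2]-x0[:2])@R
    near=(abs(L)<.125).all(-1)&(D>0)
    w=near&(((P[...,2]<.03)&(g>120)))
    # outline with ray hit at z=.013
    u8=cv2.morphologyEx(w.astype(np.uint8),cv2.MORPH_OPEN,np.ones((3,3)))
    cs=np.concatenate([c[:,0] for c in cv2.findContours(u8,0,2)[0]])
    hull=cv2.convexHull(cs)[:,0].astype(float)
    q=np.array([world(cam,c,z=.015)[:2] for c in hull])
    print(cam,name,"rect",cv2.minAreaRect((q*1000).astype(np.float32)))
    hb=near&(P[...,2]>.078)&(P[...,2]<.1)&(abs(L[...,0])<.03)&(abs(L[...,1])<.06)
    q=P[hb]
    if len(q)>10:
        e,v=np.linalg.eigh(np.cov(q[:,:2].T)); a=v[:,-1]; print("  bar",len(q),q.mean(0),np.degrees(np.arctan2(-a[0],a[1]))%180,"range along",np.ptp(q[:,:2]@a), cv2.minAreaRect((q[:,:2]*1000).astype(np.float32)))
    return w,hb
if __name__=="__main__":
    for cam in ("top","side"):
        p=cv2.imread(f"pics/{cam}0.png"); D=np.load(f"{cam}0.npy")
        w,hb=fit(cam,p,D)
        # mask overlay
        p[w]=(0,255,0); p[hb]=(0,0,255); c=p[120:240,200:420]; cv2.imwrite(f"pics/m_{cam}.png",cv2.resize(c,None,fx=3,fy=3,interpolation=0))
E
python3 car.py
python3 - <<'E'
import cv2,numpy as np
a=cv2.imread("pics/m_top.png")[:, 250:];b=cv2.imread("pics/m_side.png")[:,:390]
cv2.imwrite("pics/m.png",np.hstack([a,b])[:, :800])
E
```

```text
top  rect ((595.8433227539062, -242.93421936035156), (219.81002807617188, 221.6060333251953), 16.77007484436035)
  bar 191 [ 0.5949 -0.2412  0.0895] 16.541985689399308 range along 0.10348271507123946 ((595.1929321289062, -241.85879516601562), (16.352859497070312, 103.49037170410156), 16.86849594116211)
side  rect ((593.7880859375, -238.9231719970703), (223.04893493652344, 231.13995361328125), 16.75472640991211)
  bar 91 [ 0.5913 -0.2313  0.0886] 17.45643196011912 range along 0.10955512284448837 ((593.3770751953125, -240.25918579101562), (17.1740779876709, 109.55127716064453), 16.220399856567383)
```

View pics/m.png

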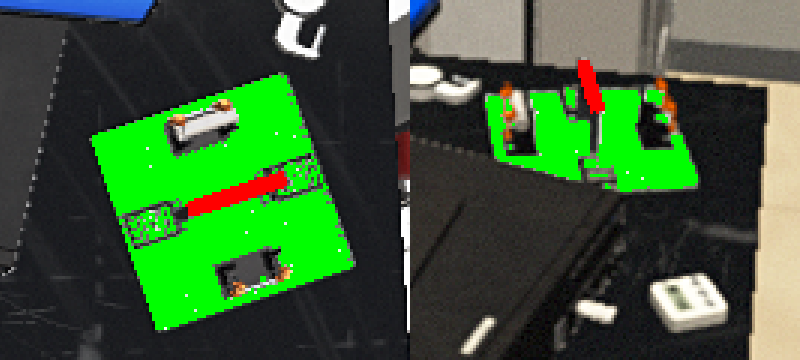

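```bash
cat > togo.py <<'E'
from h import *
import sys
from scipy.spatial.transform import Rotation as Ro
# usage: togo x y z yawdeg(of tool y)
def togo(x,y,z,yaw):
    s=arm.sense(); R=np.array(s["tcp_rot"]); p=np.array(s["position"])
    a=np.radians(yaw); ty=np.array([np.cos(a),np.sin(a),0]); tz=np.array([0,0,-1.]); T=np.stack([np.cross(ty,tz),ty,tz],1)
    print("t",round(s["time_s"],2),"pos",p,"F",np.array(s["contact_force"]),"open",s["opening"],"grip",s["grip_force"])
    print("shift in present tool axes",R.T@(np.array([x,y,z])-p),"in target axes",T.T@(np.array([x,y,z])-p),"rotvec",Ro.from_matrix(R.T@T).as_rotvec())
if __name__=="__main__": togo(*map(float,sys.argv[1:5]))
E
python3 togo.py 0.471 0.322 0.2 18.3
python3 - <<'E'
from h import *
D=np.load("top0.npy");P=cloud("top",D)[D>0]
for n,c,a,h in (("pin",(.471,.322),18.3,.055),("clip",(.519,-.2656),16.8,.1),("handle",(.5955,-.2425),16.8,.115)):
    a=np.radians(a);L=(P[:,:2]-c)@np.array([[np.cos(a),-np.sin(a)],[np.sin(a),np.cos(a)]])
    k=(P[:,2]>h)&(abs(L[:,0])<.16)&(abs(L[:,1])<.1)&(P[:,2]<.5)
    print(n,k.sum(), L[k].min(0) if k.any() else "",L[k].max(0) if k.any() else "",P[k].max(0) if k.any() else "", np.abs(L[k][:,0]).min() if k.any() else "")
E
```

```text
t 1.4 pos [ 0.2222 -0.5303  0.2387] F [-0.129  -0.1349 -0.9692] open 1.0032568128637522 grip 0.0
shift in present tool axes [ 0.5588 -0.6899  0.0387] in target axes [0.7311 0.5038 0.0387] rotvec [-0.     -0.     -1.4934]
pin 119 [ 0.1003 -0.0999] [ 0.1585 -0.0717] [0.6522 0.2926 0.1002] 0.10030206056756001
clip 0    
handle 0
```

```bash
python3 -m creep '[[[0.0254,-0.0314,0],[0,0,0],0.088],[[0.0254,-0.0314,0],[0,0,0],0.088],[[0.0254,-0.0314,0],[0,0,0],0.088],[[0.0254,-0.0314,0],[0,0,0],0.088],[[0.0254,-0.0314,0],[0,0,0],0.088],[[0.0254,-0.0314,0],[0,0,0],0.088],[[0.0254,-0.0314,0],[0,0,0],0.088],[[0.0254,-0.0314,0],[0,0,0],0.088],[[0.0254,-0.0314,0],[0,0,0],0.088],[[0.0254,-0.0314,0],[0,0,0],0.088],[[0.0254,-0.0314,0],[0,0,0],0.088],[[0.0254,-0.0314,0],[0,0,0],0.088],[[0.0254,-0.0314,0],[0,0,0],0.088],[[0.0254,-0.0314,0],[0,0,0],0.088],[[0.0254,-0.0314,0],[0,0,0],0.088],[[0.0254,-0.0314,0],[0,0,0],0.088],[[0.0254,-0.0314,0],[0,0,0],0.088],[[0.0254,-0.0314,0],[0,0,0],0.088],[[0.0254,-0.0314,0],[0,0,0],0.088],[[0.0254,-0.0314,0],[0,0,0],0.088]]'
python3 -m creep '[[[0,0,0],[0,0,-0.1244],0.088],[[0,0,0],[0,0,-0.1244],0.088],[[0,0,0],[0,0,-0.1244],0.088],[[0,0,0],[0,0,-0.1244],0.088],[[0,0,0],[0,0,-0.1244],0.088],[[0,0,0],[0,0,-0.1244],0.088],[[0,0,0],[0,0,-0.1244],0.088],[[0,0,0],[0,0,-0.1244],0.088],[[0,0,0],[0,0,-0.1244],0.088],[[0,0,0],[0,0,-0.1244],0.088],[[0,0,0],[0,0,-0.1244],0.088],[[0,0,0],[0,0,-0.1244],0.088]]'
python3 togo.py 0.471 0.322 0.1 18.3
```

```text
time_s: 3.07
position: [0.4482, 0.2476, 0.2389]
tcp_rot: [[0.922, 0.387, 0.001], [0.387, -0.922, 0.0], [0.001, 0.0, -1.0]]
contact_force: [0.2, -0.7, 0.1]
opening: 1.001
grip_force: 0.0
time_s: 4.07
position: [0.4481, 0.2452, 0.2388]
tcp_rot: [[-0.319, 0.948, 0.0], [0.948, 0.319, 0.0], [-0.0, 0.0, -1.0]]
contact_force: [-0.8, -0.0, 1.3]
opening: 1.0
grip_force: 0.0
t 4.07 pos [0.4481 0.2452 0.2388] F [-0.8315 -0.0188  1.3035] open 1.000030504100005 grip 0.0
shift in present tool axes [0.0654 0.0462 0.1388] in target axes [0.0657 0.0459 0.1388] rotvec [0.0001 0.     0.0056]
```

```bash
python3 -m creep '[[[0.0131,0.0092,0.0278],[0,0,0.0056],0.088],[[0.0131,0.0092,0.0278],[0,0,0],0.088],[[0.0131,0.0092,0.0278],[0,0,0],0.088],[[0.0131,0.0092,0.0278],[0,0,0],0.088],[[0.0131,0.0092,0.0278],[0,0,0],0.088],[[0,0,0.02],[0,0,0],0.088],[[0,0,0.02],[0,0,0],0.088],[[0,0,0.015],[0,0,0],0.088],[[0,0,0.01],[0,0,0],0.088],[[0,0,0],[0,0,0],0.088],[[0,0,0],[0,0,0],0.088]]'
python3 togo.py 0.471 0.322 0.0025 18.3
python3 - <<'E'
from h import *
p,d=arm.snapshot("side"); cv2.imwrite("pics/s1.png",cv2.resize(p[200:350,180:380],None,fx=4,fy=4,interpolation=cv2.INTER_CUBIC))
E
```

```text
time_s: 4.98
position: [0.4715, 0.3217, 0.0347]
tcp_rot: [[-0.308, 0.951, -0.001], [0.951, 0.308, -0.0], [0.0, -0.001, -1.0]]
contact_force: [0.0, -0.3, -0.9]
opening: 0.999
grip_force: 0.0
t 4.98 pos [0.4715 0.3217 0.0347] F [ 0.0361 -0.253  -0.9301] open 0.998862922894016 grip 0.0
shift in present tool axes [ 0.0005 -0.0004  0.0322] in target axes [ 0.0005 -0.0004  0.0322] rotvec [-0.0005 -0.     -0.0063]
```

View pics/s1.png

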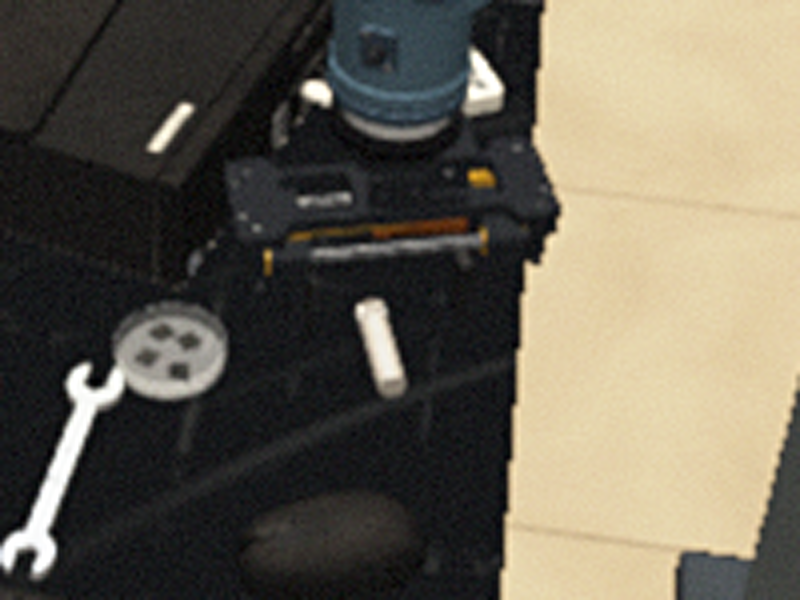

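```bash
python3 -m creep '[[[0,0,0.012],[0,0,-0.0063],0.088],[[0,0,0.012],[0,0,0],0.088],[[0,0,0.006],[0,0,0],0.088],[[0,0,0.002],[0,0,0],0.088],[[0,0,0],[0,0,0],0.088],[[0,0,0],[0,0,0],0.05],[[0,0,0],[0,0,0],0.05],[[0,0,0],[0,0,0],0.05]]'
python3 togo.py 0.471 0.322 0.002 18.3
python3 -m creep '[[[0,0,0],[0,0,0],0.03],[[0,0,0],[0,0,0],0.02],[[0,0,0],[0,0,0],0.01],[[0,0,0],[0,0,0],0.0],[[0,0,0],[0,0,0],0.0],[[0,0,0],[0,0,0],0.0]]'
```

```text
time_s: 5.7
position: [0.4719, 0.3219, 0.0032]
tcp_rot: [[-0.314, 0.949, 0.001], [0.949, 0.314, 0.0], [0.0, 0.001, -1.0]]
contact_force: [-0.2, -1.1, -0.7]
opening: 0.793
grip_force: 0.0
t 5.7 pos [0.4719 0.3219 0.0032] F [-0.1979 -1.0535 -0.658 ] open 0.7934240066633388 grip 0.0
shift in present tool axes [ 0.0004 -0.0009  0.0012] in target axes [ 0.0004 -0.0009  0.0012] rotvec [ 0.0009 -0.0001  0.0001]
time_s: 6.2
position: [0.4716, 0.3217, 0.0028]
tcp_rot: [[-0.314, 0.949, 0.0], [0.949, 0.314, 0.0], [-0.0, 0.0, -1.0]]
contact_force: [0.0, 0.2, 0.2]
opening: 0.342
grip_force: 0.0
```

```bash
python3 -m creep '[[[0,0,0],[0,0,0],0.0],[[0,0,0],[0,0,0],0.0],[[0,0,0],[0,0,0],0.0],[[0,0,0],[0,0,0],0.0],[[0,0,0],[0,0,0],0.0]]'
python3 -m creep '[[[0,0,-0.005],[0,0,0],0.0],[[0,0,-0.02],[0,0,0],0.0],[[0,0,-0.03],[0,0,0],0.0],[[0,0,-0.04],[0,0,0],0.0],[[0,0,-0.04],[0,0,0],0.0],[[0,0,-0.03],[0,0,0],0.0],[[0,0,-0.01],[0,0,0],0.0],[[0,0,0],[0,0,0],0.0]]'
python3 togo.py 0.519 -0.2656 0.18 16.8
python3 - <<'E'
from h import *
c=arm.camera_info("side")
p,d=arm.snapshot("side"); s=arm.sense()
g=np.array(c["K"])@(np.array(c["R"])@np.array(s["position"])+c["t"]); u,v=(g[:2]/g[2]).astype(int); print(u,v)
cv2.imwrite("pics/s2.png",cv2.resize(p[v-45:v+30,u-50:u+50],None,fx=6,fy=6,interpolation=cv2.INTER_CUBIC))
E
```

```text
time_s: 6.62
position: [0.4715, 0.3217, 0.0027]
tcp_rot: [[-0.314, 0.949, -0.0], [0.949, 0.314, 0.0], [0.0, -0.0, -1.0]]
contact_force: [-0.0, -0.3, 0.6]
opening: 0.19
grip_force: 30.0
time_s: 7.28
position: [0.4735, 0.3226, 0.1814]
tcp_rot: [[-0.314, 0.949, 0.006], [0.949, 0.314, 0.003], [0.001, 0.007, -1.0]]
contact_force: [1.1, -0.3, -0.7]
opening: 0.188
grip_force: 30.0
t 7.28 pos [0.4735 0.3226 0.1814] F [ 1.0963 -0.3367 -0.7077] open 0.1881643678316733 grip 29.99951720237732
shift in present tool axes [-0.5727 -0.1416  0.0001] in target axes [-0.5763 -0.1264  0.0014] rotvec [ 0.0068 -0.0006  0.0264]
278 233
```

View pics/s2.png

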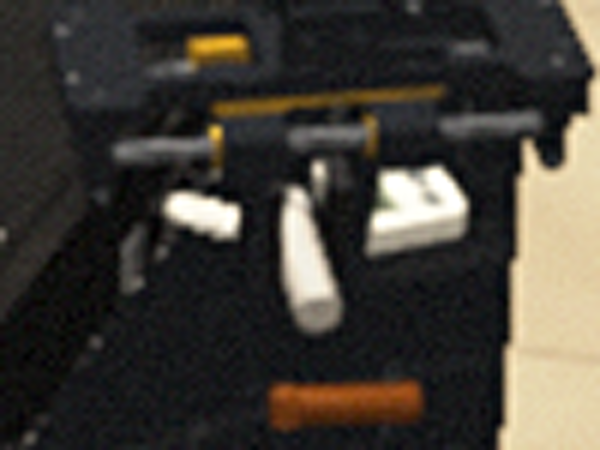

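```bash
python3 -m creep '[[[-0.02,-0.005,0],[0,0,0],0.0],[[-0.0375,-0.0092,0],[0,0,0],0.0],[[-0.0375,-0.0092,0],[0,0,0],0.0],[[-0.0375,-0.0092,0],[0,0,0],0.0],[[-0.0375,-0.0092,0],[0,0,0],0.0],[[-0.0375,-0.0092,0],[0,0,0],0.0],[[-0.0375,-0.0092,0],[0,0,0],0.0],[[-0.0375,-0.0092,0],[0,0,0],0.0],[[-0.0375,-0.0092,0],[0,0,0],0.0],[[-0.0375,-0.0092,0],[0,0,0],0.0],[[-0.0375,-0.0092,0],[0,0,0],0.0],[[-0.0375,-0.0092,0],[0,0,0],0.0],[[-0.0375,-0.0092,0],[0,0,0],0.0],[[-0.0375,-0.0092,0],[0,0,0],0.0],[[-0.0375,-0.0092,0],[0,0,0],0.0],[[-0.02,-0.005,0],[0,0,0],0.0],[[-0.007,-0.002,0],[0,0,0],0.0],[[0,0,0],[0,0,0],0.0],[[0,0,0],[0,0,0],0.0]]'
python3 togo.py 0.519 -0.2656 0.1 16.8
```

```text
time_s: 8.92
position: [0.5164, -0.2642, 0.1754]
tcp_rot: [[-0.314, 0.95, -0.003], [0.95, 0.314, 0.003], [0.004, -0.002, -1.0]]
contact_force: [0.4, -0.2, -0.0]
opening: 0.187
grip_force: 30.0
t 8.92 pos [ 0.5164 -0.2642  0.1754] F [ 0.4396 -0.1811 -0.0386] open 0.18697833306004627 grip 29.999590516090393
shift in present tool axes [-0.0024  0.0021  0.0754] in target axes [-0.0021  0.002   0.0754] rotvec [-0.002  -0.0039  0.0258]
```

```bash
python3 -m creep '[[[-0.0024,0.0021,0.025],[0,0,0.0258],0.0],[[0,0,0.025],[0,0,0],0.0],[[0,0,0.015],[0,0,0],0.0],[[0,0,0.008],[0,0,0],0.0],[[0,0,0],[0,0,0],0.0],[[0,0,0],[0,0,0],0.0],[[0,0,0],[0,0,0],0.0]]'
python3 togo.py 0.519 -0.2656 0.1 16.8
python3 - <<'E'
from h import *
out=[]
for cam in ("side","top"):
    p,d=arm.snapshot(cam); cv2.imwrite(f"pics/{cam}3.png",p); np.save(f"{cam}3.npy",d); c=arm.camera_info(cam)
    for n,z in (("pin_loose_mid",.106),("clip_front_seat",.052)):
        for q in arm.place_of(n,cam)[:3]: print(cam,n,np.round(q["uv"],1),round(q["conf"],2),world(cam,q["uv"],z=z)[:2])
    g=np.array(c["K"])@(np.array(c["R"])@np.array([.519,-.2656,.08])+c["t"]); u,v=(g[:2]/g[2]).astype(int); print(u,v)
    out.append(cv2.resize(p[v-37:v+38,u-25:u+25],(400,600),interpolation=cv2.INTER_CUBIC))
cv2.imwrite("pics/s3.png",np.hstack(out))
E
```

```text
time_s: 9.5
position: [0.5211, -0.267, 0.1059]
tcp_rot: [[-0.29, 0.957, 0.001], [0.957, 0.29, -0.001], [-0.001, 0.001, -1.0]]
contact_force: [-0.0, -0.3, -0.9]
opening: 0.187
grip_force: 30.0
t 9.5 pos [ 0.5211 -0.267   0.1059] F [-0.0293 -0.3154 -0.8711] open 0.1872956099635284 grip 29.999596774578094
shift in present tool axes [ 0.0019 -0.0016  0.0059] in target axes [ 0.0019 -0.0016  0.0059] rotvec [0.0011 0.0014 0.0014]
side pin_loose_mid [162.7 296.7] 0.7 [0.696  0.4869]
side pin_loose_mid [281.6 139.9] 0.54 [ 0.5215 -0.2745]
side pin_loose_mid [286.7 258.4] 0.46 [0.448  0.3213]
side clip_front_seat [279.  157.1] 0.87 [ 0.5247 -0.2486]
281 147
top pin_loose_mid [153.1 151.1] 0.44 [0.7108 0.3839]
top pin_loose_mid [221.7 237.5] 0.42 [0.447 0.182]
top pin_loose_mid [373.9 208.7] 0.4 [ 0.5196 -0.2695]
top clip_front_seat [366.1 211.3] 0.85 [ 0.5145 -0.2595]
top clip_front_seat [333.4 196.6] 0.47 [ 0.5627 -0.1608]
370 209
```

View pics/s3.png

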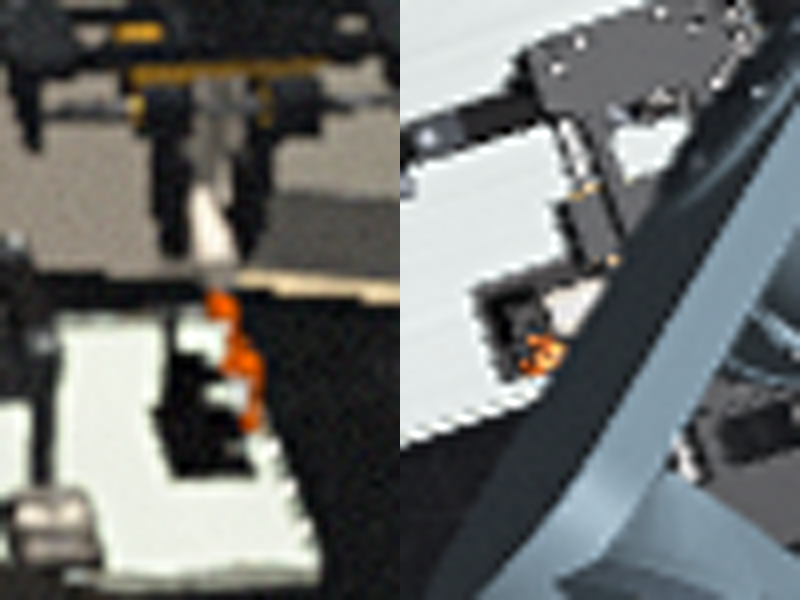

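```bash
python3 - <<'E'
from h import *
a=np.radians(16.8);R=np.array([[np.cos(a),-np.sin(a)],[np.sin(a),np.cos(a)]])
tcp=np.array([.5211,-.267])
for cam in ("side","top"):
    p=cv2.imread(f"pics/{cam}3.png"); D=np.load(f"{cam}3.npy"); P=cloud(cam,D)
    L=(P[...,:2]-tcp)@R
    k=(D>0)&(abs(L[...,0])<.02)&(abs(L[...,1])<.06)&(P[...,2]>.095)&(P[...,2]<.13)&(p.min(-1)>90)
    v,u=np.where(k); 
    print(cam,k.sum(),"px",u.min(),u.max(),v.min(),v.max(),"L min/max",L[k].min(0),L[k].max(0),"mean",L[k].mean(0),"z",np.percentile(P[k][:,2],[0,10,50,90,100]))
    # per-y-bin profile
    for lo in np.arange(-.04,.05,.01):
        j=k&(L[...,1]>=lo)&(L[...,1]<lo+.01)
        if j.any(): print("  y",round(lo,3),j.sum(),"x",L[j][:,0].min(),L[j][:,0].max(),"z",P[j][:,2].min(),P[j][:,2].max())
E
```

```text
side 50 px 280 286 134 145 L min/max [-0.009  -0.0251] [0.0094 0.0387] mean [0.0004 0.0164] z [0.108  0.1119 0.1184 0.1215 0.1276]
  y -0.03 3 x -0.005871987771022174 -0.0015248399364925964 z 0.11732191063743662 0.12149940342017054
  y -0.02 4 x -0.006919263122541196 0.00018499941449080491 z 0.1155091400269403 0.12148372098489453
  y -0.01 3 x -0.005393780752982514 0.0025506969411695055 z 0.11853844602958065 0.12106735217096587
  y 0.0 5 x -0.007978818648543242 0.007616550318197149 z 0.11673331345696882 0.12171195072262875
  y 0.01 11 x -0.004448450414807411 0.009379455579262598 z 0.11205167378818098 0.12757196696391918
  y 0.02 6 x -0.006467389018845854 0.00636242463444602 z 0.11696695140397881 0.1213959647152518
  y 0.03 18 x -0.009043105176416311 0.00837836948015887 z 0.1079702870094668 0.12093152824771455
top 30 px 363 369 207 213 L min/max [-0.0064  0.0134] [0.0094 0.0332] mean [0.003  0.0253] z [0.115  0.1162 0.1196 0.1244 0.1277]
  y 0.01 6 x 0.0029860156671556518 0.009357829288474973 z 0.11626141518510895 0.12329575154184405
  y 0.02 17 x -0.006375331642448609 0.009306258337778222 z 0.11500053969692141 0.12765233457708064
  y 0.03 7 x -0.004446069599756277 0.007582758322542082 z 0.11722984426584779 0.12477712851115265
```

```bash
python3 -m creep '[[[0,-0.0019,0.01],[0,0,0],0.0],[[0,0,0.01],[0,0,0],0.0],[[0,0,0],[0,0,0],0.0],[[0,0,0],[0,0,0],0.0],[[0,0,0],[0,0,0],0.0]]'
python3 togo.py 0.5194 -0.2673 0.046 16.8
```

```text
time_s: 10.22
position: [0.5182, -0.2676, 0.0842]
tcp_rot: [[-0.289, 0.957, -0.001], [0.957, 0.289, 0.001], [0.001, -0.001, -1.0]]
contact_force: [-0.3, -0.3, -0.0]
opening: 0.187
grip_force: 30.0
t 10.22 pos [ 0.5182 -0.2676  0.0842] F [-0.2877 -0.3386 -0.0325] open 0.18682159335229695 grip 29.999569058418274
shift in present tool axes [-0.0001  0.0012  0.0382] in target axes [-0.      0.0012  0.0382] rotvec [-0.0006 -0.0008  0.0004]
```

```bash
python3 -m creep '[[[0,0.0009,0.004],[0,0,0],0.0],[[0,0,0.004],[0,0,0],0.0],[[0,0,0.004],[0,0,0],0.0],[[0,0,0.004],[0,0,0],0.0],[[0,0,0],[0,0,0],0.0],[[0,0,0],[0,0,0],0.0]]'
python3 togo.py 0.5194 -0.2673 0.046 16.8
```

```text
time_s: 10.72
position: [0.5192, -0.2673, 0.0684]
tcp_rot: [[-0.29, 0.957, -0.0], [0.957, 0.29, 0.0], [0.001, -0.0, -1.0]]
contact_force: [-0.3, 0.1, -0.2]
opening: 0.193
grip_force: 30.0
t 10.72 pos [ 0.5192 -0.2673  0.0684] F [-0.2704  0.0518 -0.2035] open 0.19261174846127016 grip 30.000298619270325
shift in present tool axes [-0.      0.0002  0.0224] in target axes [-0.      0.0002  0.0224] rotvec [-0.0003 -0.0005  0.0005]
```

```bash
python3 -m creep '[[[0,0,0.003],[0,0,0],0.0],[[0,0,0.003],[0,0,0],0.0],[[0,0,0.003],[0,0,0],0.0],[[0,0,0.003],[0,0,0],0.0],[[0,0,0],[0,0,0],0.0]]'
python3 -m creep '[[[0,0,0.003],[0,0,0],0.0],[[0,0,0.003],[0,0,0],0.0],[[0,0,0.002],[0,0,0],0.0],[[0,0,0],[0,0,0],0.0]]'
```

```text
time_s: 11.13
position: [0.5191, -0.2686, 0.0575]
tcp_rot: [[-0.29, 0.957, -0.001], [0.957, 0.29, -0.002], [-0.002, -0.001, -1.0]]
contact_force: [-3.8, -2.2, 5.4]
opening: 0.186
grip_force: 30.0
time_s: 11.47
position: [0.5182, -0.2685, 0.0484]
tcp_rot: [[-0.289, 0.957, -0.002], [0.957, 0.289, -0.001], [-0.001, -0.002, -1.0]]
contact_force: [-2.2, -3.5, -1.1]
opening: 0.193
grip_force: 30.0
```

```bash
python3 -m creep '[[[0,0,0.002],[0,0,0],0.0],[[0,0,0.001],[0,0,0],0.0],[[0,0,0],[0,0,0],0.0],[[0,0,0],[0,0,0],0.0]]'
```

```text
time_s: 11.8
position: [0.5183, -0.2682, 0.0457]
tcp_rot: [[-0.289, 0.957, -0.002], [0.957, 0.289, -0.001], [-0.0, -0.002, -1.0]]
contact_force: [-5.6, -1.9, 3.4]
opening: 0.188
grip_force: 30.0
```

```bash
python3 -m creep '[[[0,0,0.0015],[0,0,0],0.0],[[0,0,0],[0,0,0],0.0],[[0,0,0],[0,0,0],0.0]]'
python3 -m creep '[[[0,0,0],[0,0,0],0.045],[[0,0,0],[0,0,0],0.045],[[0,0,0],[0,0,0],0.045],[[0,0,0],[0,0,0],0.045],[[0,0,0],[0,0,0],0.045],[[0,0,0],[0,0,0],0.045]]'
```

```text
time_s: 12.05
position: [0.5184, -0.2683, 0.0455]
tcp_rot: [[-0.29, 0.957, -0.002], [0.957, 0.29, -0.001], [-0.0, -0.002, -1.0]]
contact_force: [-9.0, -0.1, 14.9]
opening: 0.191
grip_force: 30.0
time_s: 12.55
position: [0.5193, -0.2673, 0.0439]
tcp_rot: [[-0.29, 0.957, -0.0], [0.957, 0.29, 0.0], [0.0, -0.0, -1.0]]
contact_force: [0.1, -1.0, 0.2]
opening: 0.508
grip_force: 0.0
```

```bash
python3 -m creep '[[[0,0,-0.005],[0,0,0],0.045],[[0,0,-0.015],[0,0,0],0.045],[[0,0,-0.025],[0,0,0],0.06],[[0,0,-0.03],[0,0,0],0.088],[[0,0,-0.035],[0,0,0],0.088],[[0,0,-0.02],[0,0,0],0.088],[[0,0,0],[0,0,0],0.088],[[-0.03,0,0],[0,0,0],0.088],[[-0.04,0,0],[0,0,0],0.088],[[-0.04,0,0],[0,0,0],0.088],[[-0.03,0,0],[0,0,0],0.088],[[0,0,0],[0,0,0],0.088],[[0,0,0],[0,0,0],0.088]]'
python3 - <<'E'
from h import *
import car
out=[]
for cam in ("side","top"):
    p,d=arm.snapshot(cam); cv2.imwrite(f"pics/{cam}4.png",p); np.save(f"{cam}4.npy",d); c=arm.camera_info(cam)
    for n,z in (("pin_loose_mid",.052),("clip_front_seat",.052),("pin_stowed_mid",.052),("handle_mid",.081)):
        for q in arm.place_of(n,cam)[:2]: print(cam,n,np.round(q["uv"],1),round(q["conf"],2),world(cam,q["uv"],z=z)[:2])
    try: car.fit(cam,p,d)
    except Exception as e: print(e)
    g=np.array(c["K"])@(np.array(c["R"])@np.array([.54,-.26,.05])+c["t"]); u,v=(g[:2]/g[2]).astype(int)
    out.append(cv2.resize(p[v-37:v+38,u-25:u+25],(400,600),interpolation=cv2.INTER_CUBIC))
cv2.imwrite("pics/s4.png",np.hstack(out))
E
```

```text
time_s: 13.63
position: [0.5592, -0.4024, 0.1725]
tcp_rot: [[-0.288, 0.958, -0.001], [0.958, 0.288, 0.002], [0.002, -0.001, -1.0]]
contact_force: [-1.6, -0.0, -0.6]
opening: 0.999
grip_force: 0.0
side pin_loose_mid [163.6 295.2] 0.69 [0.7161 0.4353]
side pin_loose_mid [285.9 254.9] 0.66 [0.4532 0.2492]
side clip_front_seat [282.8 155.8] 0.9 [ 0.5126 -0.2603]
side clip_front_seat [252.7 159. ] 0.5 [ 0.6125 -0.218 ]
side pin_stowed_mid [235.1 158.1] 0.47 [ 0.6731 -0.2124]
side pin_stowed_mid [258.6 149.3] 0.22 [ 0.6025 -0.2904]
side handle_mid [262.1 149.7] 0.97 [ 0.5835 -0.2373]
side  rect ((593.3750610351562, -237.07504272460938), (223.323486328125, 228.3440704345703), 16.75472640991211)
  bar 90 [ 0.5914 -0.2312  0.0881] 17.249754365675187 range along 0.10576052141118658 ((592.8007202148438, -238.7059326171875), (17.02072525024414, 105.79265594482422), 16.951541900634766)
top pin_loose_mid [215.8 236.5] 0.67 [0.4495 0.2058]
top pin_loose_mid [369.1 211.6] 0.49 [ 0.5133 -0.2687]
top clip_front_seat [364.4 213.1] 0.7 [ 0.5091 -0.254 ]
top pin_stowed_mid [350.3 156.7] 0.69 [ 0.6862 -0.2188]
top handle_mid [359.4 185.3] 0.93 [ 0.5928 -0.236 ]
top  rect ((595.8351440429688, -242.67564392089844), (219.94354248046875, 221.569091796875), 16.770076751708984)
  bar 185 [ 0.5952 -0.2406  0.0895] 16.812017412787053 range along 0.10321268289835112 ((595.7086791992188, -241.8642578125), (15.576218605041504, 103.21417999267578), 16.782203674316406)
```

View pics/s4.png

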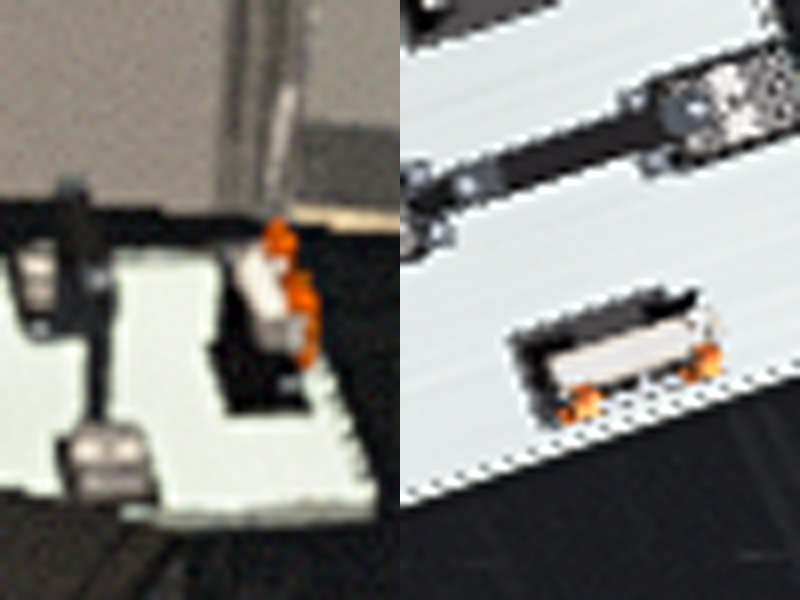

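```bash
python3 - <<'E'
from h import *
a=np.radians(16.8);R=np.array([[np.cos(a),-np.sin(a)],[np.sin(a),np.cos(a)]])
for cam in ("top","side"):
    p=cv2.imread(f"pics/{cam}4.png"); D=np.load(f"{cam}4.npy"); P=cloud(cam,D)
    for nm,s in (("front",-.08),("rear",.08)):
        L=(P[...,:2]-[.5955,-.2425])@R-[s,0]
        k=(D>0)&(abs(L[...,0])<.02)&(abs(L[...,1])<.06)&(P[...,2]>.047)&(P[...,2]<.075)&(p.min(-1)>110)
        n,l,st,ce=cv2.connectedComponentsWithStats(k.astype(np.uint8),connectivity=8); k=l==1+st[1:,4].argmax()
        v,u=np.where(k); W=np.array([world(cam,(x,y),z=.057)[:2] for x,y in zip(u,v)]); M=(W-[.5955,-.2425])@R-[s,0]
        print(cam,nm,k.sum(),"depth",L[k].min(0),L[k].max(0),"z",np.percentile(P[k][:,2],[5,50,95]),"proj rect",cv2.minAreaRect((M*1000).astype(np.float32)))
E
python3 togo.py 0.5952 -0.2422 0.12 16.8
```

```text
top front 112 depth [-0.0083 -0.0348] [0.0085 0.0312] z [0.0529 0.0595 0.0644] proj rect ((0.1575174331665039, -2.4798851013183594), (16.406606674194336, 66.5011215209961), 0.0014155522221699357)
top rear 107 depth [-0.0077 -0.0347] [0.009  0.0303] z [0.0537 0.0587 0.0629] proj rect ((0.6437792778015137, -2.711322784423828), (16.610319137573242, 65.09480285644531), 1.131379246711731)
side front 55 depth [-0.0134 -0.0311] [0.0108 0.0382] z [0.05   0.0591 0.0624] proj rect ((0.28344058990478516, 5.2856903076171875), (77.97716522216797, 21.72382164001465), 82.30339050292969)
side rear 47 depth [-0.0083 -0.0364] [0.0085 0.0373] z [0.0524 0.0603 0.067 ] proj rect ((-0.28774309158325195, 3.4376792907714844), (16.41373634338379, 77.0096206665039), 0.7052827477455139)
t 14.13 pos [ 0.56   -0.401   0.1746] F [-0.1798 -0.6081 -0.7966] open 0.9995401209328827 grip 0.0
shift in present tool axes [0.1418 0.0797 0.0545] in target axes [0.1418 0.0796 0.0546] rotvec [0.0002 0.0003 0.0011]
```

```bash
python3 -m creep '[[[0.0284,0.0159,0.0109],[0,0,0.001],0.05],[[0.0284,0.0159,0.0109],[0,0,0],0.05],[[0.0284,0.0159,0.0109],[0,0,0],0.05],[[0.0284,0.0159,0.0109],[0,0,0],0.05],[[0.0284,0.0159,0.0109],[0,0,0],0.05],[[0,0,0],[0,0,0],0.05],[[0,0,0],[0,0,0],0.05],[[0,0,0],[0,0,0],0.05]]'
python3 togo.py 0.5952 -0.2422 0.061 16.8
```

```text
time_s: 14.8
position: [0.5953, -0.243, 0.1203]
tcp_rot: [[-0.289, 0.957, 0.001], [0.957, 0.289, -0.001], [-0.001, 0.0, -1.0]]
contact_force: [0.2, -0.0, 0.1]
opening: 0.573
grip_force: 0.0
t 14.8 pos [ 0.5953 -0.243   0.1203] F [ 0.1767 -0.0343  0.1089] open 0.5730932230867776 grip 0.0
shift in present tool axes [0.0009 0.0001 0.0593] in target axes [0.0008 0.0001 0.0593] rotvec [0.0004 0.0011 0.0002]
```

```bash
python3 -m creep '[[[0.0005,0,0.015],[0,0,0],0.04],[[0,0,0.015],[0,0,0],0.04],[[0,0,0.015],[0,0,0],0.04],[[0,0,0.01],[0,0,0],0.04],[[0,0,0.0043],[0,0,0],0.04],[[0,0,0],[0,0,0],0.035],[[0,0,0],[0,0,0],0.03]]'
python3 -m creep '[[[0,0,0],[0,0,0],0.025],[[0,0,0],[0,0,0],0.02],[[0,0,0],[0,0,0],0.016],[[0,0,0],[0,0,0],0.012],[[0,0,0],[0,0,0],0.005],[[0,0,0],[0,0,0],0.0],[[0,0,0],[0,0,0],0.0],[[0,0,0],[0,0,0],0.0]]'
```

```text
time_s: 15.38
position: [0.5951, -0.243, 0.061]
tcp_rot: [[-0.288, 0.958, 0.001], [0.958, 0.288, -0.0], [-0.001, 0.0, -1.0]]
contact_force: [-0.2, 0.2, -0.0]
opening: 0.352
grip_force: 0.0
time_s: 16.05
position: [0.5947, -0.2427, 0.0613]
tcp_rot: [[-0.289, 0.957, -0.0], [0.957, 0.289, -0.001], [-0.001, -0.001, -1.0]]
contact_force: [-4.8, -1.5, 6.2]
opening: 0.171
grip_force: 30.0
```

```bash
python3 -m creep '[[[0,0,-0.001],[0,0,0],0.0],[[0,0,-0.002],[0,0,0],0.0],[[0,0,-0.003],[0,0,0],0.0],[[0,0,-0.004],[0,0,0],0.0],[[0,0,-0.005],[0,0,0],0.0],[[0,0,-0.005],[0,0,0],0.0],[[0,0,-0.004],[0,0,0],0.0],[[0,0,-0.003],[0,0,0],0.0],[[0,0,-0.002],[0,0,0],0.0],[[0,0,-0.001],[0,0,0],0.0],[[0,0,0],[0,0,0],0.0]]'
python3 - <<'E'
from h import *
s=arm.sense(); print(s["wrist_torque"])
p,d=arm.snapshot("side"); P=cloud("side",d); np.save("side5.npy",d); cv2.imwrite("pics/side5.png",p)
a=np.radians(16.8);R=np.array([[np.cos(a),-np.sin(a)],[np.sin(a),np.cos(a)]])
L=(P[...,:2]-[.5955,-.2425])@R
k=(d>0)&(abs(L)<.1).all(-1)&(P[...,2]>.025)&(P[...,2]<.055)&(p.min(-1)>120)
A=np.c_[L[k],np.ones(k.sum())]; c,r,_,_=np.linalg.lstsq(A,P[k][:,2],rcond=None)
for _ in range(5):
    e=abs(A@c-P[k][:,2]); j=e<.005; c=np.linalg.lstsq(A[j],P[k][j][:,2],rcond=None)[0]
print(k.sum(),j.sum(),"plane (carrier x slope, y slope, z)",c)
E
```

```text
time_s: 16.97
position: [0.5949, -0.2422, 0.0907]
tcp_rot: [[-0.289, 0.957, 0.0], [0.957, 0.289, -0.0], [-0.0, 0.0, -1.0]]
contact_force: [0.4, 0.7, -8.1]
opening: 0.18
grip_force: 30.0
[ 0.0291 -0.1031 -0.0023]
1001 982 plane (carrier x slope, y slope, z) [0.005  0.0029 0.0392]
```

```bash
python3 -m creep '[[[0,0,-0.002],[0,0,0],0.0],[[0,0,-0.004],[0,0,0],0.0],[[0,0,-0.006],[0,0,0],0.0],[[0,0,-0.008],[0,0,0],0.0],[[0,0,-0.009],[0,0,0],0.0],[[0,0,-0.01],[0,0,0],0.0],[[0,0,-0.01],[0,0,0],0.0],[[0,0,-0.01],[0,0,0],0.0],[[0,0,-0.009],[0,0,0],0.0],[[0,0,-0.008],[0,0,0],0.0],[[0,0,-0.006],[0,0,0],0.0],[[0,0,-0.004],[0,0,0],0.0],[[0,0,-0.003],[0,0,0],0.0],[[0,0,-0.001],[0,0,0],0.0],[[0,0,0],[0,0,0],0.0],[[0,0,0],[0,0,0],0.0],[[0,0,0],[0,0,0],0.0],[[0,0,0],[0,0,0],0.0]]'
python3 - <<'E'
from h import *
p,d=arm.snapshot("side"); P=cloud("side",d); s=arm.sense(); print(s["position"],s["contact_force"],np.abs(s["qvel"]).max(),s["opening"],s["grip_force"])
a=np.radians(16.8);R=np.array([[np.cos(a),-np.sin(a)],[np.sin(a),np.cos(a)]])
L=(P[...,:2]-[.5955,-.2425])@R
k=(d>0)&(abs(L)<.1).all(-1)&(P[...,2]>.115)&(P[...,2]<.145)&(p.min(-1)>120)
A=np.c_[L[k],np.ones(k.sum())]; j=np.ones(k.sum(),bool)
for _ in range(5): c=np.linalg.lstsq(A[j],P[k][j][:,2],rcond=None)[0]; j=abs(A@c-P[k][:,2])<.005
print(j.sum(),"plane",c)
cv2.imwrite("pics/s6.png",cv2.resize(p[80:210,180:330],None,fx=4,fy=4,interpolation=cv2.INTER_CUBIC))
E
```

```text
time_s: 18.52
position: [0.5946, -0.2419, 0.1798]
tcp_rot: [[-0.289, 0.957, -0.001], [0.957, 0.289, 0.001], [0.001, -0.001, -1.0]]
contact_force: [-0.3, 0.4, -8.7]
opening: 0.178
grip_force: 30.0
[ 0.5946 -0.242   0.18  ] [-0.3937  0.7886 -7.8477] 0.002417843475130168 0.179131530610855 29.997910782694817
963 plane [0.0046 0.0011 0.1283]
```

View pics/s6.png

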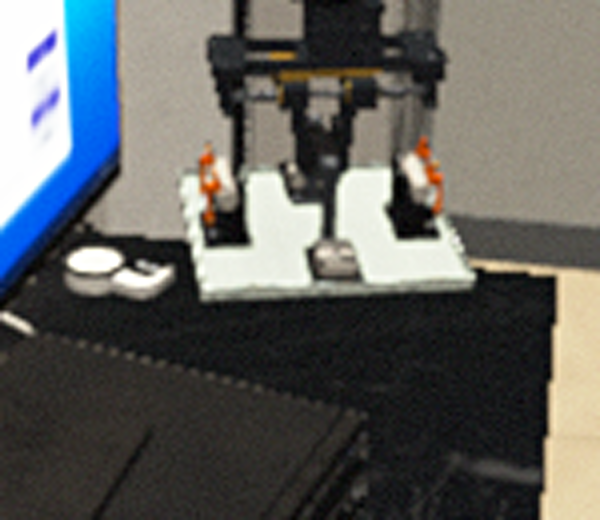

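The carrier hangs level about 118 mm up. Both pins are in their clips (crop around (222,180) and (415,172)) with the orange jaws shut, and the near grip jaw is in its pocket (335,255). I'm handing in.

```bash
python3 -c "
from station import arm
print(arm.sign_off())"
```

```text
the job is handed in; nothing more can be done
None
```

I pressed the loose steel pin home in the front clip, let go of it, and handed the job in with the carrier held level and still by its handle, about 118 mm above the bench; no verdict was reported back.

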